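# Unscrew the clamped sample jar

## Task

Open the sample jar that is clamped in the bench holder: unscrew its cap about a quarter turn, counter-clockwise seen from above, until the thread lets go, lift the cap clear and set it down, top up, in the middle of the flat round dish lid. Leave the other, low amber jar alone: it must stay standing where it is.

Things in the scene. Friction and masses are not known exactly. Their poses are not given: they have to be found in the camera images.
- cap_center (a point): Centre (half-way up, on the axis) of the round white ribbed screw cap of the tall sample jar: 51 mm across, 32 mm high, 28 to 56 g, z up through its top, which is 108 mm above the table at the start. Grip it across its diameter, 5 to 10 mm above its centre, so that the fingertips stay clear of the surface when it is set down. Until unscrewed it lifts only 2 to 4 mm.
- jar_mouth (a point): Rim centre of the fixed amber sample jar, z up; 104 mm above the table, 12 mm above the cap's centre at the start. Jar 44 mm across, in a grey holder (foot 90 x 90 x 10, collar 60 across, 30 high). One twist of 75 to 90 degrees counter-clockwise from above always frees the cap (free from 65 to 130), with no rise while turning; then lift it straight up 30 mm to clear the neck.
- dish_lid: Flat round white dish lid with a round yellow sticker, lying loose on the table, 89 mm across, 7 mm high, 80 g, flat on top; origin at the centre of its underside, z up. The cap goes on its middle: at rest there, the cap's centre is 23 mm above this origin.
- mountant_center (a point): Centre (half-way up) of the low amber jar with a white cap, 45 mm across and 55 mm high, standing loose on the table without a holder: not the one to open, leave it alone.
Mind the look-alikes: they are no part of the job. Of the things like the dish_lid, leave any that is blue; of the rest the smaller one is meant.

How it is judged:
By the outcome, as a careful person would: the job done as asked, in the order asked, and still so for the second after the job is handed in, with the robot touching nothing.
It also fails if it takes over 40 s, if anything falls off the work surface, if the arm or the gripper's body presses on something with over 40 N, if the wrist force passes 120 N, or if a joint passes its speed limit or range.

## Robot

A 7-joint arm with a two-finger parallel gripper is mounted at the origin on a cart in front of the work surface, level with it; the furniture and walls round the work are solid. World frame = base frame: x ahead of the robot, y to its left, z up, the work surface at z = 0. Lengths are in m, angles in rad, forces in N, time in s.
With the tool pointing down it reaches from about 0.425 to 0.875 m from the base axis. Payload 4.7 kg.
Tool frame: the origin (TCP) lies at the very end of the fingers, on their centre line; the grasp point (between the pads) lies 19 mm behind it; z points along the fingers, y is the line along which they close (so a half turn about z gives the same grasp; the last joint's range is limited). The gripper opens to 87 mm and grips with 3 to 60 N. Pads are 19 mm wide; open, the fingers measure 117 mm over their backs; the gripper's body (75 mm by 190 mm) begins 51 mm behind the grasp point.
Start: joints at [-1.133, 0.321, -0.07, 1.45, 0.023, 1.371, -0.057], TCP at [0.267, 0.593, 0.202] pointing down, gripper open.
Joint ranges: [-2.86, 2.86], [-0.3, 2.09], [-1.38, 1.24], [0.06, 2.45], [-1.56, 4.7], [0.09, 2.05], [-2.69, 2.69]. Speed limits (rad/s): [2.57, 2.57, 3.14, 3.14, 3.14, 3.14, 3.14].

## Interface

Orientations are given as a rotation vector (axis times angle).
In Python, from bench import ctrl gives the robot as it stands.
- The arm moves only by the shell command python3 -m jog 'ROWS' [FORCE]. ROWS is JSON, a list that holds one entry, the list of rows, each a list of 7 numbers: the shift along the tool's x, y, z in mm, then the turn, a rotation vector about the tool's x, y, z in degrees, then the finger opening in mm, from 0 to 87. A call has 1 to 10 rows; each row is the pose to reach, as a shift and turn from the pose commanded when the call began, along the tool's axes at that moment; what a row does not reach only later rows make up. A row lasts 1/10 s, in which the tool goes at most 50 mm and 8.59 degrees, less where a joint would pass 70% of its speed; a pose out of reach is approached as far as the arm can. A call with a gripper value outside its range is refused whole. The fingers move at their own pace and stop on an object; FORCE is the grip in N (left out, the last holds). Time passes only in rows, so rows that repeat a pose let the fingers close. It gives the time, the measured TCP pose, the force, the opening and the grip force at its end, in the units of the state.
- ctrl.get_state(): the state, without advancing time (a new reading comes with each control period).
- ctrl.get_image(name): name is "scene" or "top" or "wrist"; returns a dict with "image" (480x640x3 uint8, red, green, blue), "depth" (480x640 float32, m along the optical axis (not along the pixel's ray), 0 where there is no reading), "fov_y" (degrees; the focal length in pixels is half the picture's height over the tangent of half this angle, whatever the lens; pixels are square), "cx", "cy" (the principal point, pixels), "k1" (the pictures are not rectified: a ray, as slopes to the right and down, at radius r is drawn at 1 + k1 r^2 times it, then the intrinsics apply), "rvec" (rotation vector, rad) and "tvec" (3), from world to camera coordinates, as OpenCV has them. Camera axes: x right, y down, z forward; pixel columns grow to the right and rows downward; lengths in m; the calibration is good to about 2 mm. A picture is of the moment at which its call begins.
- ctrl.close_job(): hands the job in; it is judged then, once.
The state is a dict: "time": time; "joint_positions": joint angles; "qd": joint speeds; "joint_torque": joint torques, N m; "position": TCP position; "tool_rot": TCP orientation; "ft_force": force on the tool from outside, world axes, zero at the start; "torque": the same for the moment, N m; "grip_width": opening from 0.0 (shut) to 1.0 (fully open); "grip_force": force on a finger pad.
Only numpy, scipy, OpenCV 4.12 (cv2) and the standard library are available. Lean on these libraries where they do the work, as an engineer would, in place of code of your own. Each camera call takes 0.05 s, during which the arm holds its last target. There are 200 camera calls.

## Working session

There is one attempt and no reset: what is moved stays moved. The work goes in short steps, Python scripts to look and compute and a shell command to move; the robot and the scene stay as the last step left them, time stands still between calls to the robot, and variables do not carry over. Pictures are saved under pics/ and viewed, at most 10 in all, crops included, and the job is handed in when it is done.

```bash
mkdir -p pics; cat > h.py <<'E'
import numpy as np, cv2, pickle
from bench import ctrl
def grab(n,f):
    d=ctrl.get_image(n); pickle.dump(d,open(f'pics/{f}.pkl','wb')); cv2.imwrite(f'pics/{f}.png',d['image'][:,:,::-1]); return d
def load(f): return pickle.load(open(f'pics/{f}.pkl','rb'))
def ray(d,uv):
    f=240/np.tan(np.radians(d['fov_y'])/2)
    p=(np.array(uv,float)-[d['cx'],d['cy']])/f; q=p.copy()
    for _ in range(20): q=p/(1+d['k1']*(q@q))
    R=cv2.Rodrigues(np.array(d['rvec'],float))[0]; t=np.array(d['tvec'],float).ravel()
    return -R.T@t, R.T@np.array([q[0],q[1],1.])
def plane(d,uv,z):
    o,r=ray(d,uv); return o+r*(z-o[2])/r[2]
def bydepth(d,uv):
    o,r=ray(d,uv); return o+r*d['depth'][int(round(uv[1])),int(round(uv[0]))]
E
python3 - <<'E'
from h import *
a=grab('top','top0');b=grab('scene','scene0')
for d in(a,b):print(d['fov_y'],d['cx'],d['cy'],d['k1'],ray(d,(320,240)))
s=ctrl.get_state();print(s['position'],s['tool_rot'],s['time'],s['ft_force'])
E
```

```text
45.31655730502939 317.3280890231062 248.69379327257676 -0.1483692243089599 (array([0.42594988, 0.00604585, 1.0721585 ]), array([ 0.18894538,  0.01307791, -0.98202795]))
52.75252022902603 319.89874814022784 235.95799793905348 -0.09375071106096708 (array([ 0.06237012, -0.43178363,  0.94243772]), array([ 0.48677404,  0.38863117, -0.78235966]))
[0.26714742 0.59198626 0.20097378] [-6.60653813e-01 -3.07110461e+00  2.65233349e-03] 0.1 [ 0.14368713 -0.10141714 -0.80951127]
```

View pics/top0.png

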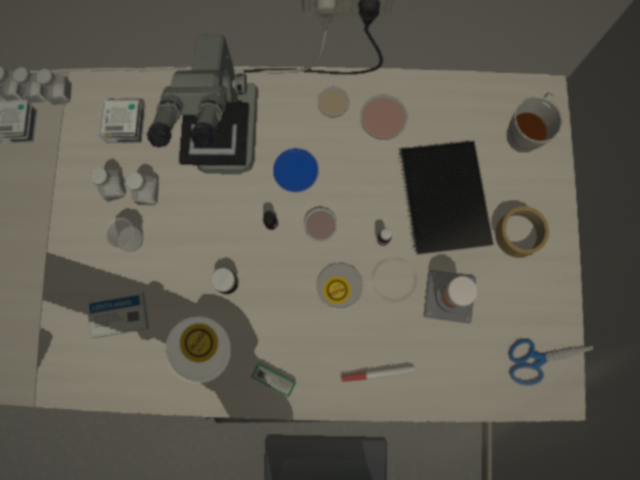

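View pics/scene0.png

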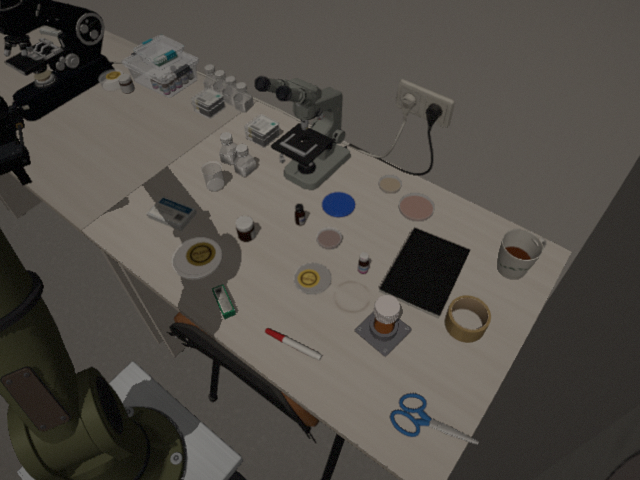

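The top view shows these candidates:
- **Jars:** the sample jar in its grey holder has its cap at about (461,291). The low amber jar is at (224,280).
- **Dish lids:** the smaller lid with a yellow sticker is at (339,286), the larger look-alike at (199,349), and the blue one at (296,170). The other discs, at (394,279), (320,223), (383,117) and (333,101), have no sticker.

My choice is the cap at (461,291) and the lid at (339,286). I'll measure both and check in a crop.

```bash
python3 - <<'E'
from h import *
a=load('top0');b=load('scene0')
def fit(d,box,lo,name,z):
    x0,y0,x1,y1=box; im=d['image'][y0:y1,x0:x1]
    hsv=cv2.cvtColor(np.ascontiguousarray(im),cv2.COLOR_RGB2HSV)
    zz=np.array([[bydepth(d,(x,y))[2] if d['depth'][y,x]>0 else -1 for x in range(x0,x1)] for y in range(y0,y1)])
    m=((zz>lo[0])&(zz<lo[1])).astype(np.uint8)
    cs=cv2.findContours(m,cv2.RETR_EXTERNAL,cv2.CHAIN_APPROX_NONE)[0]; c=max(cs,key=cv2.contourArea)
    P=np.array([plane(d,p[0]+[x0,y0],z)[:2] for p in c],np.float32)
    (cx,cy),r=cv2.minEnclosingCircle(P)
    e=cv2.fitEllipse(P)
    h=np.median(zz[m>0])
    print(name,'enc',cx,cy,2*r,'ell',e,'z',h, 'px',cv2.fitEllipse(c)[0][0]+x0,cv2.fitEllipse(c)[0][1]+y0)
for n,d,bx in(('top',a,(435,265,490,315)),('scene',b,(365,285,410,330))): fit(d,bx,(.10,.125),n+' cap',.108)
for n,d,bx in(('top',a,(305,253,372,318)),('scene',b,(285,255,340,300))): fit(d,bx,(.0035,.02),n+' lid',.007)
fit(a,(155,305,245,390),(.0035,.03),'biglid',.008)
fit(a,(200,260,245,300),(.04,.07),'mount',.055)
im=np.hstack([cv2.resize(a['image'][240:330,300:490],None,fx=3,fy=3,interpolation=3),])
im2=cv2.resize(b['image'][250:350,270:460],None,fx=3,fy=3,interpolation=3)
cv2.imwrite('pics/crop.png',np.vstack([im,im2])[:,:,::-1])
E
```

```text
top cap enc 0.5279662013053894 -0.2226366549730301 0.0519494004547596 ell ((0.5279508829116821, -0.22308415174484253), (0.04930407181382179, 0.04985580965876579), 52.170597076416016) z 0.10800498635744837 px 461.880163192749 291.07142066955566
scene cap enc 0.5280023813247681 -0.2261781245470047 0.05492176115512848 ell ((0.5281327962875366, -0.2256857007741928), (0.04986658692359924, 0.0525042787194252), 119.73063659667969) z 0.10877855814688009 px 386.75356674194336 306.2083225250244
top lid enc 0.5429103374481201 -0.01855498179793358 0.09393230080604553 ell ((0.5445030927658081, -0.018572399392724037), (0.0863906592130661, 0.08796409517526627), 106.22308349609375) z 0.006601925234013373 px 339.9316940307617 286.0926170349121
scene lid enc 0.5439854860305786 -0.01676776446402073 0.09536087512969971 ell ((0.5448006987571716, -0.01867891289293766), (0.08730223774909973, 0.08945932239294052), 121.0589370727539) z 0.0068487922169574444 px 311.50773429870605 277.5442199707031
biglid enc 0.42177072167396545 0.24303269386291504 0.1299988329410553 ell ((0.42129310965538025, 0.24291324615478516), (0.12216518819332123, 0.12450089305639267), 163.5289764404297) z 0.008988034474512352 px 197.54885482788086 349.3763427734375
mount enc 0.5461033582687378 0.19352297484874725 0.04490608349442482 ell ((0.546858012676239, 0.1930903196334839), (0.041489552706480026, 0.04303564131259918), 146.8740997314453) z 0.05506611707871789 px 222.41149139404297 279.3652973175049
```

View pics/crop.png

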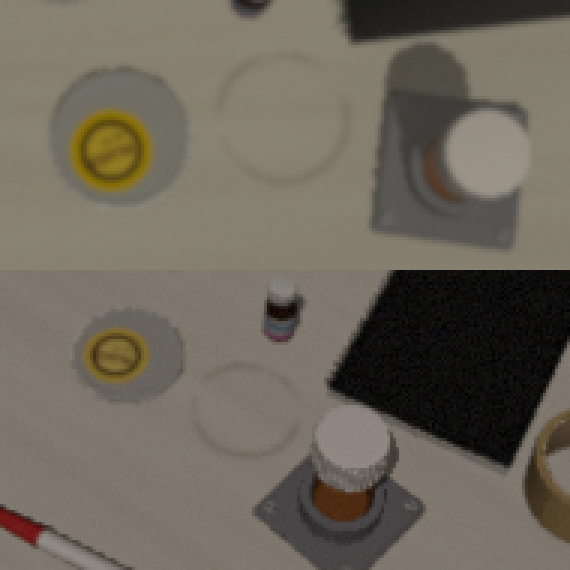

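The crop confirms both choices: a ribbed white cap on the jar in the holder, and a small lid with an off-centre sticker. I'll aim for the middle of the disc, not the sticker. Cap at about (0.528,-0.224), z 0.108; lid at about (0.5445,-0.0186), 88 mm across, so both match the given sizes. First transit move:

```bash
python3 -m jog '[[[-20,-16,0,0,0,3,87],[-56,-47,0,0,0,8,87],[-94,-79,0,0,0,12,87],[-132,-110,0,0,0,17,87],[-170,-142,0,0,0,22,87],[-208,-174,0,0,0,26,87],[-246,-206,0,0,0,31,87],[-284,-238,0,0,0,35,87],[-320,-268,0,0,0,40,87],[-352,-295,0,0,0,44,87]]]'
cat >> h.py <<'E'
from scipy.spatial.transform import Rotation as Ro
def to(p):
    s=ctrl.get_state(); R=Ro.from_rotvec(s['tool_rot']).as_matrix(); np.set_printoptions(precision=4,suppress=True)
    print('t',s['time'],'pos',np.array(s['position']),'y az',np.degrees(np.arctan2(R[1,1],R[0,1])),'zaxis',R[:,2],'q',np.array(s['joint_positions']))
    print('tool shift mm',R.T@(np.array(p)-s['position'])*1000)
E
python3 -c "
from h import *
to([.528,-.2242,.15])"
```

```text
time: 1.1
position: [0.4674, 0.1762, 0.2018]
tool_rot: [1.769, 2.596, -0.0]
ft_force: [0.5, -0.3, 0.5]
grip_width: 1.001
grip_force: 0.0
t 1.1 pos [0.4674 0.1762 0.2018] y az 21.456214169183344 zaxis [-0.     -0.0001 -1.    ] q [-0.7123 -0.0069  0.2986  1.8259  0.0022  1.3224 -0.0398]
tool shift mm [-394.7852  -90.0705   51.8453]
```

```bash
python3 -m jog '[[[-42,-9,2,0,0,4,87],[-86,-19,5,0,0,9,87],[-130,-29,8,0,0,14,87],[-174,-39,12,0,0,19,87],[-218,-49,16,0,0,24,87],[-262,-59,20,0,0,30,87],[-306,-69,24,0,0,35,87],[-346,-79,28,0,0,40,87],[-380,-86,30,0,0,45,87],[-395,-90,30,0,0,45,87]]]'
python3 -c "
from h import *
d=grab('wrist','w1'); to([.528,-.2242,.0805])"
```

```text
time: 2.1
position: [0.5284, -0.2256, 0.1714]
tool_rot: [2.629, 1.718, -0.003]
ft_force: [0.1, -0.8, 0.1]
grip_width: 1.0
grip_force: 0.0
t 2.15 pos [ 0.5283 -0.2272  0.1715] y az -23.65446420144852 zaxis [-0.001  -0.0035 -1.    ] q [-0.2635  0.2073  0.7114  1.708  -0.1371  1.2776  0.0641]
tool shift mm [ 2.9548 -1.496  90.996 ]
```

View pics/w1.png

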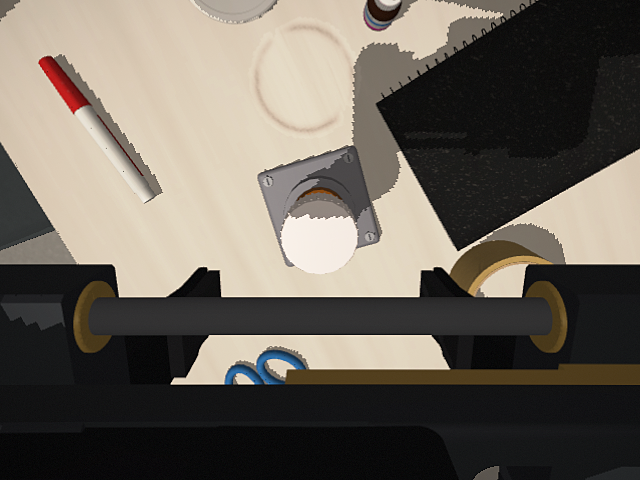

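The wrist view shows the cap whole at about (320,235), centred between the fingers (near x = 220 and 420). I'll measure it here and in the settled state.

```bash
python3 - <<'E'
from h import *
d=load('w1')
zz=np.array([[bydepth(d,(x,y))[2] if d['depth'][y,x]>0 else -1 for x in range(260,380)] for y in range(180,285)])
m=((zz>.103)&(zz<.113)).astype(np.uint8)
c=max(cv2.findContours(m,0,1)[0],key=cv2.contourArea)
P=np.array([plane(d,p[0]+[260,180],.108)[:2] for p in c],np.float32)
print(cv2.minEnclosingCircle(P),np.median(zz[m>0]))
to([.528,-.2242,.0805])
E
```

```text
((0.5290043950080872, -0.2220039665699005), 0.025413669645786285) 0.10769108559610172
t 2.15 pos [ 0.5283 -0.2272  0.1715] y az -23.65446420144852 zaxis [-0.001  -0.0035 -1.    ] q [-0.2635  0.2073  0.7114  1.708  -0.1371  1.2776  0.0641]
tool shift mm [ 2.9548 -1.496  90.996 ]
```

```bash
python3 -m jog '[[[0,0,10,0,0,0,87],[0,0,20,0,0,0,87],[0,0,20,0,0,0,87],[0,0,20,0,0,0,87]]]'
python3 - <<'E'
from h import *
d=grab('wrist','w2')
zz=np.array([[bydepth(d,(x,y))[2] if d['depth'][y,x]>0 else -1 for x in range(240,400)] for y in range(170,300)])
m=((zz>.103)&(zz<.113)).astype(np.uint8)
c=max(cv2.findContours(m,0,1)[0],key=cv2.contourArea)
P=np.array([plane(d,p[0]+[240,170],.108)[:2] for p in c],np.float32)
(x,y),r=cv2.minEnclosingCircle(P);print(x,y,r)
to([x,y,.0805]);to([.528,-.2242,.0805])
E
```

```text
time: 2.55
position: [0.5293, -0.2197, 0.1513]
tool_rot: [-2.621, -1.73, 0.0]
ft_force: [0.4, 0.8, 0.1]
grip_width: 1.001
grip_force: 0.0
0.5290660858154297 -0.22174552083015442 0.025469038635492325
t 2.6 pos [ 0.5296 -0.2202  0.1519] y az -23.177419987269673 zaxis [-0.      0.0006 -1.    ] q [-0.2641  0.2199  0.7027  1.7356 -0.1501  1.2408  0.071 ]
tool shift mm [-1.6731  0.1265 71.357 ]
t 2.6 pos [ 0.5296 -0.2202  0.1519] y az -23.177419987269673 zaxis [-0.      0.0006 -1.    ] q [-0.2641  0.2199  0.7027  1.7356 -0.1501  1.2408  0.071 ]
tool shift mm [-4.349   0.1125 71.3556]
```

```bash
python3 -m jog '[[[-2.5,0,15,0,0,0,87],[-2.5,0,35,0,0,0,87],[-2.5,0,55,0,0,0,87],[-2.5,0,67,0,0,0,87],[-2.5,0,71,0,0,0,87],[-2.5,0,71,0,0,0,87],[-2.5,0,71,0,0,0,87]]]'
python3 -c "
from h import *
d=grab('wrist','w3');to([.5285,-.2228,.0805])"
```

```text
time: 3.3
position: [0.5291, -0.224, 0.0817]
tool_rot: [2.623, 1.727, 0.001]
ft_force: [0.1, -0.8, 0.1]
grip_width: 1.004
grip_force: 0.0
t 3.35 pos [ 0.5292 -0.2241  0.0819] y az -23.28786725669558 zaxis [ 0.0017 -0.0004 -1.    ] q [-0.2344  0.2937  0.688   1.8104 -0.2073  1.1086  0.119 ]
tool shift mm [ 0.9033 -1.1308  1.3836]
```

View pics/w3.png

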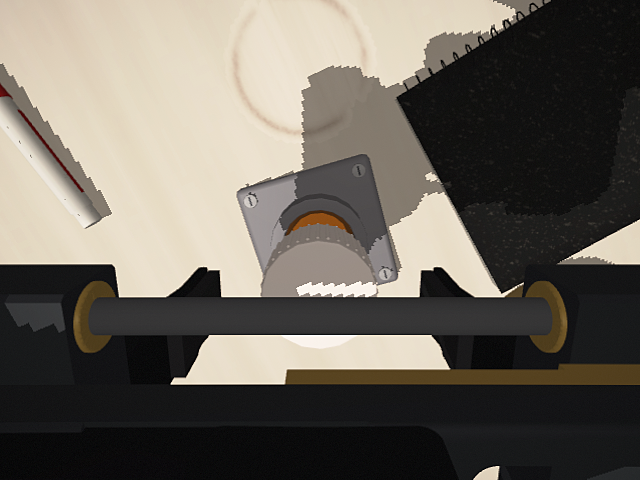

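The cap sits centred between the open fingers at about (320,290). Closing now.

```bash
python3 -m jog '[[[0,-0.5,0.5,0,0,0,70],[0,-0.5,0.5,0,0,0,55],[0,-0.5,0.5,0,0,0,45],[0,-0.5,0.5,0,0,0,45],[0,-0.5,0.5,0,0,0,45],[0,-0.5,0.5,0,0,0,45]]]' 35
python3 -c "
from h import *
to([.5285,-.2228,.0805]);print(ctrl.get_state()['torque'])"
```

```text
time: 3.95
position: [0.5281, -0.2235, 0.0805]
tool_rot: [2.624, 1.727, 0.0]
ft_force: [0.3, 0.9, 0.3]
grip_width: 0.564
grip_force: 20.7
t 3.95 pos [ 0.5281 -0.2235  0.0805] y az -23.28306477178883 zaxis [ 0.0002  0.     -1.    ] q [-0.2347  0.2939  0.6877  1.8133 -0.2072  1.1071  0.1189]
tool shift mm [ 0.8473  0.1159 -0.0179]
[-0.1284  0.0492 -0.0004]
```

```bash
python3 -m jog '[[[0,0,0,0,0,0,35],[0,0,0,0,0,-6,35],[0,0,0,0,0,-13,35],[0,0,0,0,0,-20,35],[0,0,0,0,0,-27,35],[0,0,0,0,0,-34,35],[0,0,0,0,0,-41,35],[0,0,0,0,0,-48,35]]]' 40
python3 -m jog '[[[0,0,0,0,0,-7,35],[0,0,0,0,0,-14,35],[0,0,0,0,0,-21,35],[0,0,0,0,0,-28,35],[0,0,0,0,0,-35,35],[0,0,0,0,0,-35,35],[0,0,0,0,0,-35,35]]]'
python3 -c "
from h import *
to([.5285,-.2228,.0805]);print(ctrl.get_state()['torque'])"
```

```text
time: 4.75
position: [0.528, -0.2236, 0.0805]
tool_rot: [1.688, 2.65, 0.0]
ft_force: [-0.1, 0.2, -0.2]
grip_width: 0.555
grip_force: 40.0
time: 5.45
position: [0.528, -0.2236, 0.0805]
tool_rot: [0.825, 3.031, 0.0]
ft_force: [-0.3, -0.5, 1.2]
grip_width: 0.552
grip_force: 40.0
t 5.45 pos [ 0.528  -0.2236  0.0805] y az 59.545496084598454 zaxis [ 0.0002  0.     -1.    ] q [-0.0543  0.265   0.4716  1.8074 -0.134   1.1005  1.5033]
tool shift mm [-0.0038  0.9422 -0.0048]
[-0.0423  0.079   0.033 ]
```

```bash
python3 -m jog '[[[0,0,-2,0,0,0,35],[0,0,-4,0,0,0,35],[0,0,-7,0,0,0,35],[0,0,-10,0,0,0,35]]]'
python3 -m jog '[[[0,0,-5,0,0,0,35],[0,0,-15,0,0,0,35],[0,0,-30,0,0,0,35],[0,0,-40,0,0,0,35],[0,0,-45,0,0,0,35],[0,0,-45,0,0,0,35]]]'
python3 -c "
from h import *
d=grab('scene','s1');to([.5445,-.0186,.0805]);cv2.imwrite('pics/s1c.png',cv2.resize(d['image'][200:380,260:500],None,fx=3,fy=3)[:,:,::-1])"
```

```text
time: 5.85
position: [0.528, -0.2235, 0.0907]
tool_rot: [0.821, 3.032, 0.0]
ft_force: [-1.0, 0.2, -0.0]
grip_width: 0.557
grip_force: 40.0
time: 6.45
position: [0.5287, -0.2238, 0.1368]
tool_rot: [0.82, 3.03, 0.0]
ft_force: [-0.7, -0.0, -0.7]
grip_width: 0.559
grip_force: 40.0
t 6.5 pos [ 0.5282 -0.2235  0.1359] y az 59.72402307397225 zaxis [ 0.0009  0.     -1.    ] q [-0.0667  0.2104  0.4794  1.7496 -0.1037  1.2057  1.4831]
tool shift mm [ 89.2898 185.1499  55.4117]
```

View pics/s1c.png

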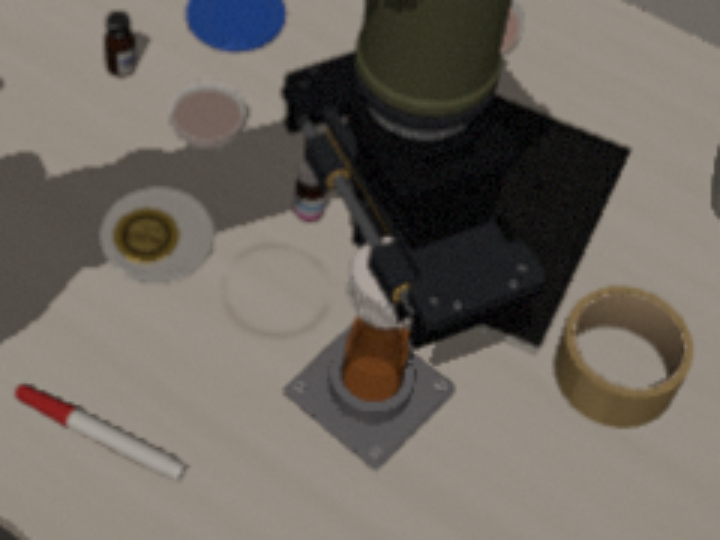

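The cap is off: the jar mouth is open at about (380,320) in the crop, with the cap held above it at (375,285). Carrying it to the lid.

```bash
python3 -m jog '[[[0,0,-10,0,0,0,35],[4,9,-15,0,0,0,35],[14,29,-15,0,0,0,35],[27,56,-15,0,0,0,35],[41,85,-15,0,0,0,35],[55,114,-15,0,0,0,35],[68,142,-10,0,0,0,35],[80,166,0,0,0,0,35],[87,180,10,0,0,0,35],[89,185,15,0,0,0,35]]]'
python3 -m jog '[[[0,0,5,0,0,0,35],[0,0,10,0,0,0,35],[0,0,10,0,0,0,35],[0,0,10,0,0,0,35]]]'
python3 - <<'E'
from h import *
d=grab('wrist','w4');to([.5445,-.0186,.0115])
zz=np.array([[bydepth(d,(x,y))[2] if d['depth'][y,x]>0 else -1 for x in range(0,640)] for y in range(480)])
m=((zz>.0035)&(zz<.012)).astype(np.uint8)
c=max(cv2.findContours(m,0,1)[0],key=cv2.contourArea);P=np.array([plane(d,p[0],.007)[:2] for p in c],np.float32);print(cv2.minEnclosingCircle(P),cv2.boundingRect(c))
E
```

```text
time: 7.5
position: [0.5438, -0.0164, 0.1194]
tool_rot: [-0.815, -3.032, -0.0]
ft_force: [0.3, 0.1, -0.8]
grip_width: 0.558
grip_force: 40.0
time: 7.9
position: [0.5445, -0.0202, 0.1106]
tool_rot: [0.824, 3.031, -0.0]
ft_force: [-0.2, -0.2, -0.5]
grip_width: 0.556
grip_force: 40.0
t 7.95 pos [ 0.5446 -0.02    0.1108] y az 59.620416700863785 zaxis [ 0.0005 -0.0002 -1.    ] q [-0.3125  0.164   0.3303  1.8412 -0.058   1.1453  1.0781]
tool shift mm [ 0.8352  1.1039 99.2551]
((0.5434043407440186, -0.01737312227487564), 0.04406357929110527) (262, 163, 119, 93)
```

View pics/w4.png

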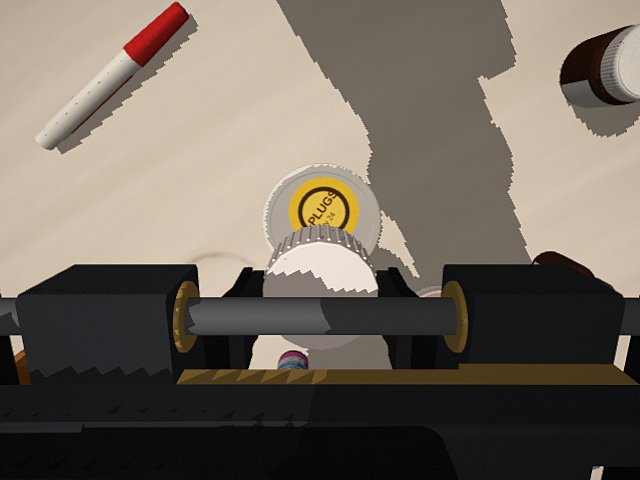

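The wrist view shows the lid at about (322,215), with the held cap at (320,285) above and in front of it and nothing in the way. Lowering.

```bash
python3 -m jog '[[[1.5,1.4,10,0,0,0,35],[1.5,1.4,28,0,0,0,35],[1.5,1.4,48,0,0,0,35],[1.5,1.4,66,0,0,0,35],[1.5,1.4,80,0,0,0,35],[1.5,1.4,88,0,0,0,35],[1.5,1.4,93,0,0,0,35],[1.5,1.4,95,0,0,0,35],[1.5,1.4,95,0,0,0,35],[1.5,1.4,95,0,0,0,35]]]'
python3 -c "
from h import *
to([.544,-.018,.0115]);print(ctrl.get_state()['ft_force'])"
```

```text
time: 8.95
position: [0.5444, -0.0169, 0.0161]
tool_rot: [0.82, 3.031, 0.001]
ft_force: [-0.1, -0.8, -1.0]
grip_width: 0.554
grip_force: 40.0
t 8.95 pos [ 0.5444 -0.0169  0.0161] y az 59.722878488946016 zaxis [ 0.0013  0.0002 -1.    ] q [-0.2989  0.2738  0.3179  1.926  -0.1038  0.9561  1.1102]
tool shift mm [-0.1796 -1.2006  4.608 ]
[-0.0813 -0.8086 -1.0466]
```

```bash
python3 -m jog '[[[0,-0.8,1.5,0,0,0,35],[0,-0.8,2.5,0,0,0,35],[0,-0.8,3.5,0,0,0,35],[0,-0.8,3.5,0,0,0,35]]]'
python3 -m jog '[[[0,0,0.5,0,0,0,35],[0,0,1,0,0,0,35],[0,0,1,0,0,0,35],[0,0,1,0,0,0,35]]]'
```

```text
time: 9.35
position: [0.5433, -0.0176, 0.0119]
tool_rot: [-0.821, -3.032, -0.0]
ft_force: [0.3, -1.1, -0.4]
grip_width: 0.559
grip_force: 40.0
time: 9.75
position: [0.5435, -0.0176, 0.011]
tool_rot: [0.82, 3.032, 0.0]
ft_force: [-0.6, 1.0, 0.6]
grip_width: 0.555
grip_force: 40.0
```

```bash
python3 -m jog '[[[0,0,0.5,0,0,0,35],[0,0,0.5,0,0,0,35],[0,0,0.5,0,0,0,35]]]'
python3 -m jog '[[[0,0,0.5,0,0,0,35],[0,0,0.5,0,0,0,35],[0,0,0.5,0,0,0,35]]]'
```

```text
time: 10.05
position: [0.5435, -0.0175, 0.011]
tool_rot: [-0.82, -3.033, -0.0]
ft_force: [-2.4, 0.4, 5.0]
grip_width: 0.554
grip_force: 40.0
time: 10.35
position: [0.5435, -0.0175, 0.011]
tool_rot: [-0.82, -3.033, -0.001]
ft_force: [-2.9, 0.3, 9.3]
grip_width: 0.555
grip_force: 40.0
```

Contact at TCP z 0.011, as expected. I'll ease off and release.

```bash
python3 -m jog '[[[0,0,-0.8,0,0,0,40],[0,0,-0.8,0,0,0,46],[0,0,-0.8,0,0,0,50],[0,0,-0.8,0,0,0,56],[0,0,-0.8,0,0,0,65],[0,0,-0.8,0,0,0,75],[0,0,-0.8,0,0,0,87],[0,0,-0.8,0,0,0,87],[0,0,-0.8,0,0,0,87]]]' 5
python3 -m jog '[[[0,0,-8,0,0,0,87],[0,0,-25,0,0,0,87],[0,0,-50,0,0,0,87],[0,0,-80,0,0,0,87],[0,0,-110,0,0,0,87],[0,0,-130,0,0,0,87],[0,0,-140,0,0,0,87],[0,0,-140,0,0,0,87]]]'
python3 - <<'E'
from h import *
to([.544,-.018,.15])
d=grab('wrist','w5')
zz=np.array([[bydepth(d,(x,y))[2] if d['depth'][y,x]>0 else -1 for x in range(640)] for y in range(480)])
for lo,hi,z in((.003,.012,.007),(.034,.044,.039)):
    m=((zz>lo)&(zz<hi)).astype(np.uint8); m[265:]=0
    c=max(cv2.findContours(m,0,1)[0],key=cv2.contourArea);P=np.array([plane(d,p[0],z)[:2] for p in c],np.float32);print(cv2.minEnclosingCircle(P),cv2.boundingRect(c),np.median(zz[m>0]))
E
```

```text
time: 11.25
position: [0.5435, -0.0176, 0.0107]
tool_rot: [0.82, 3.032, 0.0]
ft_force: [-0.3, 0.2, 0.0]
grip_width: 0.964
grip_force: 0.0
time: 12.05
position: [0.5444, -0.0176, 0.1524]
tool_rot: [0.82, 3.03, 0.002]
ft_force: [0.5, 0.7, -0.8]
grip_width: 1.002
grip_force: 0.0
t 12.05 pos [ 0.5444 -0.0176  0.1524] y az 59.71825913515525 zaxis [ 0.0031  0.0005 -1.    ] q [-0.3221  0.1247  0.3316  1.7957 -0.0436  1.2251  1.0641]
tool shift mm [ 0.1669 -0.5863  2.4197]
((0.5434813499450684, -0.017494384199380875), 0.04411650076508522) (266, 161, 105, 103) 0.006042972184877343
((0.543267548084259, -0.016340985894203186), 0.025350308045744896) (286, 188, 66, 65) 0.03809445554855362
```

View pics/w5.png

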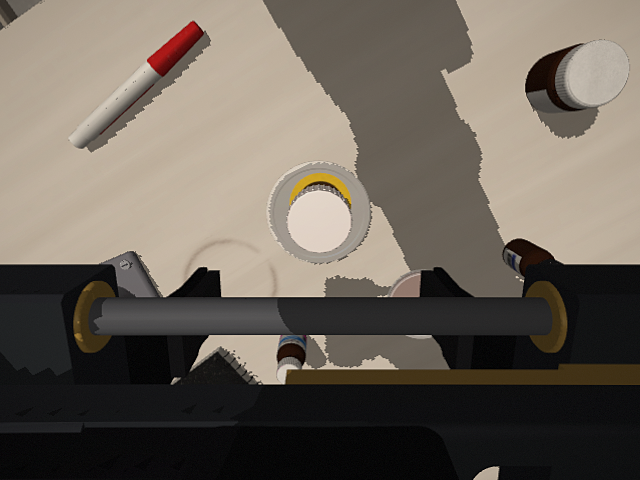

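The cap stands top up at (320,220) on the lid at (319,213), about 1 mm off-centre and at the right height. The amber jar is still standing at (590,75). Handing in.

```bash
python3 -c "
from bench import ctrl
print(ctrl.close_job())"
```

```text
the job is handed in; nothing more can be done
None
```

I unscrewed the sample jar's cap (about 83° counter-clockwise), lifted it clear and set it top up about 1 mm from the middle of the small yellow-sticker lid; the low amber jar was not touched, and I handed the job in at about 12 s.

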